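# Open the chilled chocolate counter

## Robot

A 6-joint arm with a two-finger parallel gripper is mounted at the origin on the work surface. World frame = base frame: x ahead of the robot, y to its left, z up, the work surface at z = 0. Lengths are in m, angles in rad, forces in N, time in s.
With the tool pointing down it reaches from about 0.4 to 0.925 m from the base axis. Payload 12.5 kg.
Tool frame: the origin (TCP) lies between the finger pads; the fingertips stand 8 mm ahead of it and the grasp point (between the pads) lies 11 mm behind it (robot.nose_length is the distance from the TCP to the fingertips, in m); z points along the fingers, y is the line along which they close (so a half turn about z gives the same grasp; the last joint's range is limited). The gripper opens to 95 mm and grips with 3 to 60 N. Pads are 20 mm wide; open, the fingers measure 119 mm over their backs; the gripper's body (75 mm by 180 mm) begins 59 mm behind the grasp point.
Start: joints at [1.157, 0.491, 1.559, -0, 1.092, -0.106], TCP at [0.189, 0.596, 0.193] pointing down, gripper open.
Joint ranges: [-3.1, 3.1], [-0.84, 2.19], [0.05, 2.79], [-1.13, 4.28], [0.06, 2.93], [-2.69, 2.69]. Speed limits (rad/s): [2.22, 2.22, 2.79, 3.14, 3.14, 3.14].

## Interface

Orientations are given as [roll, pitch, yaw] about the fixed x, y, z axes, in that order (R = Rz(yaw) Ry(pitch) Rx(roll)).
In Python, from plant import robot, vision, nets gives the robot as it stands. Calls block until the motion is done:
- robot.reach(position, orientation): joint-space move of the TCP to a pose.
- robot.line_to(position, frame=None, rate=0.15, until_force=None): straight line of the TCP; frame=None keeps the orientation; rate is the mean speed in m/s. With until_force (N) it stops when the force on the tool has changed by that much, and returns True; else False.
- robot.goto_joints(angles): joint-space move.
- robot.let_go() and robot.close(): open the fingers fully, or close them until they stop; the grip force is fixed at half the most.
- robot.dwell(seconds).
- robot.ik(position, orientation): joint angles nearest the present ones, or None.
- vision.grab_frame(name): name is "scene" or "top" or "wrist"; returns a dict with "frame" (384x512x3 uint8, red, green, blue), "z_map" (384x512 float32, m along the optical axis (not along the pixel's ray), 0 where there is no reading), "K" (3x3 intrinsics, pixels), "pose" (4x4, takes a point from camera to world coordinates); the wrist camera has in their place "T_tool_cam" (4x4, takes a point from camera to tool coordinates, whose origin is the TCP and whose axes are the flange's). Camera axes: x right, y up, looking along -z (the intrinsics and any distortion apply to the point x, -y, -z); pixel columns grow to the right and rows downward; lengths in m; the calibration is good to about 2 mm. A picture is of the moment at which its call begins: read the wrist's pose just before it.
A pose or a line that the arm cannot do raises robot.MotionError and nothing moves.
- robot.job_done(): hands the job in; it is judged then, once.
Trained networks look in the newest picture that a camera, given by its name, has taken for a name from the list of things; names that differ only in an ending like _2 or _b are one class to them, and where a whole thing is asked for, a point or a joint stands for the part that bears it (a point fixed in the world has none). Each returns a list of dicts, best first, with "score" (0 to 1); they miss things now and then, are a little off and sometimes report something else, mostly with a low value. They report only what shows in the picture. A call takes as long as a camera call.
- nets.boxes_of(camera, thing): "bbox" ([left, top, width, height] in pixels, round what is visible of it).
- nets.masks_of(camera, thing): "pixels" (384x512 bool, what is visible of it) and "bbox" ([left, top, width, height] in pixels, round what is visible of it).
- nets.spot_point(camera, thing): "at" ([column, row] in pixels: a listed point, or the origin of a listed thing).
Readings, each from a call of its own:
- robot.current_time_s(): time.
- robot.current_joints(): joint angles.
- robot.current_joint_velocities(): joint speeds.
- robot.current_tau(): joint torques, N m.
- robot.current_tcp_pos(): TCP position.
- robot.current_eef_rot(): TCP orientation.
- robot.current_contact_force(): force on the tool from outside, world axes, zero at the start.
- robot.current_moment(): the same for the moment, N m.
- robot.current_finger_gap(): finger opening in m.
- robot.current_finger_force(): force on a finger pad.
Only numpy, scipy, OpenCV 4.12 (cv2) and the standard library are available. Lean on these libraries where they do the work, as an engineer would, in place of code of your own. Each camera call takes 0.05 s, during which the arm holds its last target. There are 200 camera calls.

## Task

Get the chilled chocolate display ready for opening: hook the orange tongue of the cooling deck under the black rail at the far side of the cold well and lower the deck until it lies flat, fully home in the well, then stand every gold-lidded jar of chocolates upright and wholly on that deck. Also turn both knobs on its control box, temperature and fan speed, until each red pointer lines up with the green marker on its own scale. Leave the black-lidded jar and the other things on the counter where they are.

Things in the scene. Friction and masses are not known exactly. Their poses are not given: they have to be found in the camera images.
- chiller: White chilled counter display, fixed, 226 x 350 mm. Origin: on the counter under the well's centre; +x to the far (customer's) side, +y left, z up. The open-topped well is x -93 to 93 mm, y -115 to 115; near and left rims 20 mm thick, top z = 70. Far side: black rail (see lip). Right: control box, y -115 to -215, x -113 to 113, top z = 95, carrying two dials.
- lip (a point): Middle of the near lower edge of the black rail, chiller (77, 0, 77) mm. The rail (z 77 to 105, x 77 to 113) overhangs the well by 16 mm; its underside is the lip. A near ledge (x -93 to -77) and a far ledge (x 53 to 93, running under the lip), tops at z = 64, carry the deck: so a slot 13 mm high, 16 mm deep, is left under the lip.
- deck: Cooling deck, loose slotted aluminium plate 6 mm thick, about 0.45 kg, flat on the counter. Origin: centre of underside, x to the tongue, z up. Plate x -90 to 74 mm, y -110 to 110; an orange tongue 170 mm wide, also 6 thick, carries on to x = 90. Home: flat on both ledges, tongue under the lip, origin within 3 mm (x) and 5 mm (y) of the well's centre, underside at chiller z = 64, top at 70.
- deck_tongue (a point): Middle of the end of the orange tongue, at the underside (deck x = 90 mm). The deck (180 mm) is longer than the gap from near wall to lip (170 mm), so it cannot drop straight in: tilt it 10 to 15 degrees, tongue end low, slide the tongue under the lip to the far wall, then lower the near end.
- deck_bail (a point): Middle of the blue lifting bar in the middle of the deck, the point to grip: deck (0, 0, 32) mm. The bar lies along deck y: 76 mm long, 12 mm thick (in x), z = 22 to 42 mm, on two posts; grip it across its thickness. Jars stand on either side of the bar.
- thermostat (a joint): Angle of the temperature knob (on the blue dial), rad, 0 (off) to 4.71, growing clockwise seen from above; turns smoothly with light friction (0.05 N m) and stays where it is left. At 0 its red pointer points along chiller direction 135 degrees (from +x towards +y: left and towards the robot), at value q along 135 degrees - q.
- thermostat_mark (a joint): Angle of the green marker on the temperature scale, same zero and sense as its knob: equal values mean pointer on marker. Set by the shop; the robot cannot move it.
- thermostat_grip (a point): On the temperature knob's vertical axis, amid its bar grip: chiller (-56, -165, 117) mm. The knob: aluminium disc 48 mm across, 6 mm thick, on the control box, with an upright bar grip lying along the pointer direction, 46 mm long, 12 mm wide, up to z = 128; a red line on the bar's pointer half.
- thermostat_pointer (a point): 36 mm from the knob's axis in the pointer's direction.
- thermostat_marker (a point): Green marker tab, 6 mm wide, on the scale ring 36 mm from the knob's axis.
- fan (a joint): Angle of the fan speed knob (on the black dial), rad, 0 (off) to 4.71, growing clockwise seen from above; turns smoothly with light friction (0.05 N m) and stays where it is left. At 0 its red pointer points along chiller direction 135 degrees (from +x towards +y: left and towards the robot), at value q along 135 degrees - q.
- fan_mark (a joint): Angle of the green marker on the fan speed scale, same zero and sense as its knob: equal values mean pointer on marker. Set by the shop; the robot cannot move it.
- fan_grip (a point): On the fan speed knob's vertical axis, amid its bar grip: chiller (44, -165, 117) mm. The knob: aluminium disc 48 mm across, 6 mm thick, on the control box, with an upright bar grip lying along the pointer direction, 46 mm long, 12 mm wide, up to z = 128; a red line on the bar's pointer half.
- fan_pointer (a point): 36 mm from the knob's axis in the pointer's direction.
- fan_marker (a point): Green marker tab, 6 mm wide, on the scale ring 36 mm from the knob's axis.
- jar_red: Small sweet jar with a GOLD lid, clear glass with a thick heavy base, full of red foil-wrapped chocolates: 54 mm across, 60 mm high (glass body up to 46 mm, then the lid, 51 mm across), 0.17 to 0.3 kg, centre of mass 13 mm up. Origin at the centre of its base, z up. It may be absent.
- jar_green: Small sweet jar with a GOLD lid, clear glass with a thick heavy base, full of green foil-wrapped chocolates: 54 mm across, 60 mm high (glass body up to 46 mm, then the lid, 51 mm across), 0.17 to 0.3 kg, centre of mass 13 mm up. Origin at the centre of its base, z up. It may be absent.
- jar_blue: Small sweet jar with a GOLD lid, clear glass with a thick heavy base, full of blue foil-wrapped chocolates: 54 mm across, 60 mm high (glass body up to 46 mm, then the lid, 51 mm across), 0.17 to 0.3 kg, centre of mass 13 mm up. Origin at the centre of its base, z up. It may be absent.
- jar_purple: Small sweet jar with a GOLD lid, clear glass with a thick heavy base, full of purple foil-wrapped chocolates: 54 mm across, 60 mm high (glass body up to 46 mm, then the lid, 51 mm across), 0.17 to 0.3 kg, centre of mass 13 mm up. Origin at the centre of its base, z up. It may be absent.
- empty_jar: Empty jar with a BLACK lid, same size as the others, standing among them; to be left alone. Origin at the centre of its base.
- scoop: Brass sweet scoop with a dark wooden handle, 150 mm long, 30 mm high; leave alone. Origin at the back of the pan, on the counter.
- bell: Brass counter bell, 72 mm across, 52 mm high; leave alone. Origin at the centre of its base.
- toffee_hammer: Small toffee hammer lying on the counter beyond the chiller, 190 mm long; leave alone. Origin under its middle.
- toffee_tin: Red toffee tin with a gold lid (no jar, no glass), 93 mm across, 78 mm high; leave alone. Origin at the centre of its base.

How it is judged:
By the outcome, as a careful person would: the job done as asked, in the order asked, and still so for the second after the job is handed in, with the robot touching nothing.
Of jar_red, jar_green, jar_blue, jar_purple only 2 to 4 are there at a start; the rules pass over those that are not, and their reading is None.
At some moment in a run one of jar_red, jar_green, jar_blue, jar_purple may be knocked a few centimetres aside while the robot is not near it.
It also fails if it takes over 210 s, if anything falls off the work surface, if the arm or the gripper's body presses on something with over 40 N, if the wrist force passes 120 N, or if a joint passes its speed limit or range.

## Working session

There is one attempt and no reset: what is moved stays moved. The work goes in short steps, each a Python script; the robot and the scene stay as the last script left them, time stands still between calls to the robot, and variables do not carry over. Pictures are saved under pics/ and viewed, at most 14 in all, crops included, and the job is handed in when it is done.

```bash
ls; mkdir -p pics
python3 - <<'E'
from plant import robot, vision, nets
import cv2, numpy as np
for c in ["scene","top"]:
    f=vision.grab_frame(c); cv2.imwrite(f"pics/a_{c}.png",cv2.resize(f["frame"][:,:,::-1],(800,600)))
    np.savez(f"a_{c}.npz",**f)
    print(c,f["K"].round(1).tolist(),f["pose"].round(3).tolist(),[k for k in f])
    for t in ["chiller","lip","deck","deck_tongue","deck_bail","thermostat_grip","thermostat_pointer","thermostat_marker","fan_grip","fan_pointer","fan_marker","jar_red","jar_green","jar_blue","jar_purple","empty_jar"]:
        print(c,t,[(round(d["score"],2),np.round(d["at"],1).tolist()) for d in nets.spot_point(c,t)[:3]])
print(robot.current_time_s())
E
```

```text
pics
scene [[399.1, 0.0, 253.1], [0.0, 399.1, 189.1], [0.0, 0.0, 1.0]] [[0.554, -0.476, 0.683, 1.48], [0.833, 0.328, -0.446, -0.557], [-0.011, 0.816, 0.578, 0.858], [0.0, 0.0, 0.0, 1.0]] ['frame', 'z_map', 'K', 'pose']
scene chiller [(0.84, [264.1, 200.0])]
scene lip [(0.59, [275.6, 193.1]), (0.47, [124.7, 253.0])]
scene deck [(0.91, [316.3, 165.7]), (0.65, [273.5, 192.1]), (0.45, [206.9, 179.3])]
scene deck_tongue [(0.81, [302.9, 171.3]), (0.69, [353.5, 190.6])]
scene deck_bail [(0.86, [317.6, 159.9])]
scene thermostat_grip [(0.62, [207.7, 177.8])]
scene thermostat_pointer [(0.44, [214.9, 181.1]), (0.36, [205.6, 178.7])]
scene thermostat_marker [(0.29, [207.3, 180.7])]
scene fan_grip [(0.44, [217.9, 191.7])]
scene fan_pointer [(0.77, [206.7, 200.8])]
scene fan_marker []
scene jar_red [(0.78, [114.1, 232.5]), (0.54, [211.6, 180.2])]
scene jar_green [(0.69, [318.0, 157.1])]
scene jar_blue [(0.75, [163.4, 238.7])]
scene jar_purple [(0.91, [155.3, 214.7]), (0.67, [337.3, 193.0])]
scene empty_jar [(0.69, [127.6, 253.3])]
top [[376.7, 0.0, 257.0], [0.0, 376.7, 192.9], [0.0, 0.0, 1.0]] [[-
[... 158 characters left out ...]
[(0.72, [237.2, 209.6])]
top lip [(0.71, [155.0, 168.4]), (0.58, [233.3, 184.2])]
top deck [(0.87, [115.0, 236.0])]
top deck_tongue [(0.94, [145.3, 233.8])]
top deck_bail [(0.9, [112.2, 237.5]), (0.36, [294.1, 237.4])]
top thermostat_grip [(0.7, [296.3, 234.8])]
top thermostat_pointer [(0.52, [280.4, 239.5])]
top thermostat_marker []
top fan_grip [(0.73, [296.5, 192.3])]
top fan_pointer [(0.81, [309.4, 203.6])]
top fan_marker [(0.36, [296.9, 237.2])]
top jar_red [(0.64, [309.8, 201.0]), (0.6, [410.7, 256.7])]
top jar_green []
top jar_blue [(0.87, [365.0, 212.7])]
top jar_purple [(0.69, [354.5, 255.1]), (0.51, [154.4, 169.0]), (0.17, [236.3, 212.2])]
top empty_jar [(0.25, [363.4, 214.2])]
1.7
```

View pics/a_scene.png

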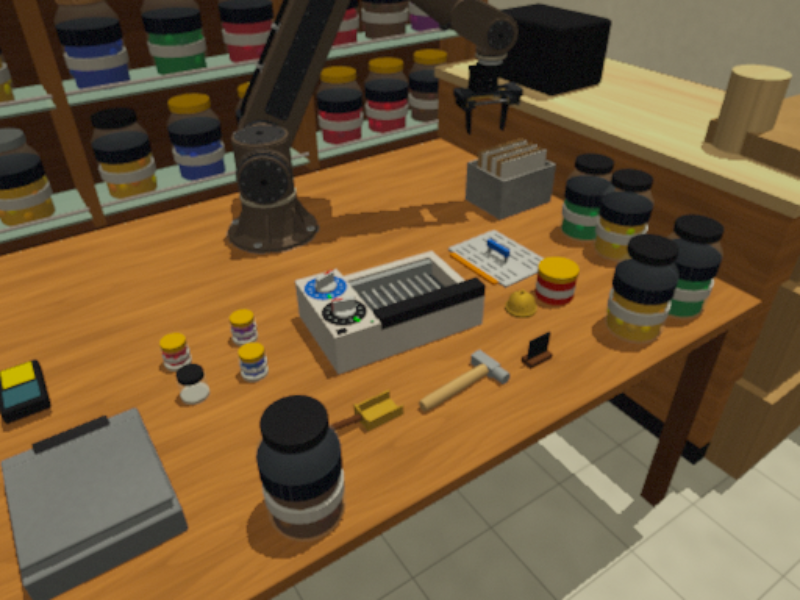

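View pics/a_top.png

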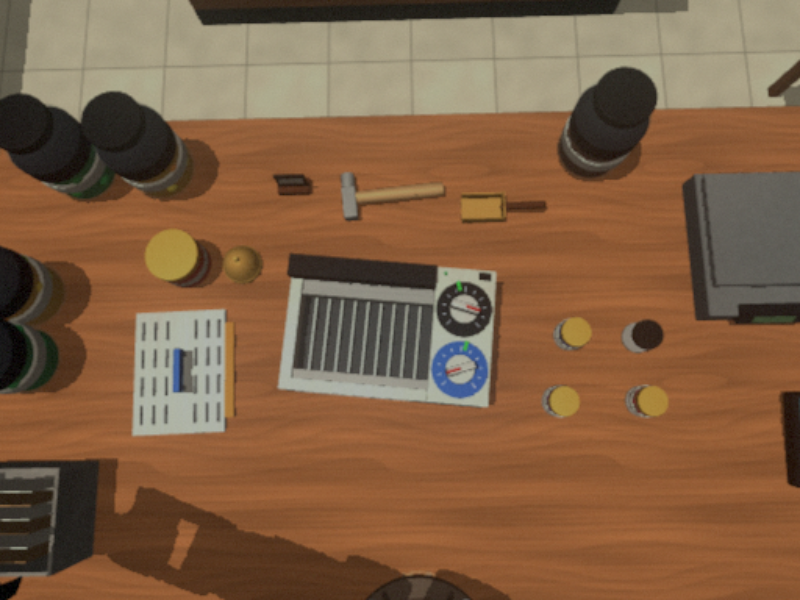

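Top view (800 px scale): deck at (180,372) with its tongue on the right, chiller at (390,335), gold jars at (575,332), (562,401) and (650,401), and the black-lidded jar at (645,334). Next I measure them.

```bash
cat > h.py <<'E'
from plant import robot, vision, nets
import cv2, numpy as np
from scipy.spatial.transform import Rotation as R
def cloud(f,T=None):
    T=f["pose"] if T is None else T; z=f["z_map"].astype(float); K=f["K"]
    v,u=np.mgrid[:z.shape[0],:z.shape[1]]
    p=np.stack([(u-K[0,2])/K[0,0]*z,-(v-K[1,2])/K[1,1]*z,-z],-1)
    w=p@T[:3,:3].T+T[:3,3]; w[z<=0]=np.nan
    return w
def onplane(f,uv,h,T=None):
    T=f["pose"] if T is None else T; K=f["K"]; uv=np.atleast_2d(uv).astype(float)
    d=np.c_[(uv[:,0]-K[0,2])/K[0,0],-(uv[:,1]-K[1,2])/K[1,1],-np.ones(len(uv))]@T[:3,:3].T
    return T[:3,3]+d*((h-T[2,3])/d[:,2])[:,None]
def tool():
    T=np.eye(4); T[:3,:3]=R.from_euler('xyz',robot.current_eef_rot()).as_matrix(); T[:3,3]=robot.current_tcp_pos(); return T
def wrist():
    T=tool(); f=vision.grab_frame("wrist"); return f,T@f["T_tool_cam"]
def rect(P):
    (c,s,a)=cv2.minAreaRect((P[:,:2]*1000).astype(np.float32)); return np.round(c,1),np.round(s,1),round(a,2)
E
python3 - <<'E'
from h import *
f=vision.grab_frame("top"); w=cloud(f); im=f["frame"].astype(int)
hsv=cv2.cvtColor(f["frame"],cv2.COLOR_RGB2HSV)
z=w[...,2]; reg=(np.arange(512)[None]>175)&(np.arange(512)[None]<330)&(np.arange(384)[:,None]>150)&(np.arange(384)[:,None]<270)
for n,a,b in [("rail",.1,.11),("box",.09,.1),("rim",.066,.075)]:
    m=reg&(z>a)&(z<b); print(n,m.sum(),rect(w[m]),np.median(z[m]))
print("deck")
nets_m=nets.masks_of("top","deck")[0]; P=w[nets_m["pixels"]]; P=P[(P[:,2]>.001)&(P[:,2]<.015)]; print(rect(P),np.median(P[:,2]))
org=(hsv[...,0]>8)&(hsv[...,0]<18)&(hsv[...,1]>200)&(hsv[...,2]>150)&(np.arange(512)[None]<160)&(np.arange(384)[:,None]>190)
print("orange",org.sum(),rect(onplane(f,np.argwhere(org)[:,::-1],.006)))
# lids
m=((z>.052)&(z<.07)&(np.arange(512)[None]>340)&(np.arange(512)[None]<440)&(np.arange(384)[:,None]>190)).astype(np.uint8)
n,l,s,c=cv2.connectedComponentsWithStats(m)
for i in range(1,n):
    if s[i,4]>30:
        P=w[l==i]; print("lid",c[i].round(1),rect(onplane(f,np.argwhere(l==i)[:,::-1],.06)),np.median(P[:,2]).round(4),np.median(im[l==i],0))
cr=f["frame"][160:265,170:330]; cv2.imwrite("pics/b_ch.png",cv2.resize(cr[:,:,::-1],(800,525),interpolation=cv2.INTER_CUBIC))
E
```

```text
rail 1545 (array([556.1,  50.7]), array([331.4, 189.4]), 81.82) 0.10327613722833706
box 2966 (array([533.8,  39.8]), array([348.3, 226.5]), 83.85) 0.09435716162155844
rim 1231 (array([517.2,  58.7]), array([318.9, 191.5]), 83.76) 0.06893102112838123
deck
(array([474.8, 411.8]), array([219.1, 182.7]), 0.99) 0.0049965065333401615
orange 0 (array([0., 0.]), array([0., 0.]), 0.0)
lid [368.9 211.7] (array([ 526.1, -281.4]), array([47.8, 48.8]), 86.47) 0.0587 [171. 135.  60.]
lid [414.8 213.2] (array([ 521.1, -401.6]), array([50.7, 48.1]), 88.94) 0.0583 [49. 35. 26.]
lid [361.2 256. ] (array([ 410.6, -254.1]), array([49.9, 46.5]), 89.06) 0.0586 [171. 139.  63.]
lid [417.7 255.9] (array([ 408.3, -399.9]), array([50. , 46.3]), 89.06) 0.0589 [170. 133.  58.]
```

Chiller origin is at (538,80) mm with yaw -6.15°; the deck is at (475,412) mm with its x axis at -89°. There are three gold jars. I'll refine with wrist views over the chiller and the deck.

Run:
```python
from h import *
yc=np.radians(-6.15)
robot.reach([.53,.04,.42],[np.pi,0,yc+0]); 
f,T=wrist(); np.savez("w_ch.npz",T=T,**f); cv2.imwrite("pics/c_ch.png",cv2.resize(f["frame"][:,:,::-1],(800,600)))
w=cloud(f,T); z=w[...,2]; print(T.round(3).tolist())
for n,a,b in [("rail",.102,.11),("box",.092,.099),("rim+",.066,.112)]:
    m=(z>a)&(z<b); print(n,m.sum(),rect(w[m]),np.median(z[m]))
for t in ["thermostat_grip","thermostat_pointer","thermostat_marker","fan_grip","fan_pointer","fan_marker","lip"]:
    print(t,[(round(d["score"],2),np.round(d["at"],1).tolist()) for d in nets.spot_point("wrist",t)[:2]])
robot.reach([.475,.412,.36],[np.pi,0,np.radians(-178.99)]); print(robot.current_joints())
f,T=wrist(); np.savez("w_dk.npz",T=T,**f); cv2.imwrite("pics/c_dk.png",cv2.resize(f["frame"][:,:,::-1],(640,480)))
w=cloud(f,T); z=w[...,2]
m=nets.masks_of("wrist","deck")[0]["pixels"]&(z<.015)&(z>.002); print("deck",rect(w[m]),np.median(z[m]))
m=(z>.03)&(z<.06); print("bar",m.sum(),rect(w[m]),np.median(z[m]))
print([(d["score"],onplane(f,d["at"],.032,T).round(4)) for d in nets.spot_point("wrist","deck_bail")[:1]])
print([(d["score"],onplane(f,d["at"],.0,T).round(4)) for d in nets.spot_point("wrist","deck_tongue")[:1]])
```

```text
[[-0.106, 0.952, 0.289, 0.612], [-0.994, -0.101, -0.031, 0.032], [-0.0, -0.29, 0.957, 0.612], [0.0, 0.0, 0.0, 1.0]]
rail 3989 (array([597.1,  30.1]), array([366.7, 148.4]), 55.95) 0.10487170735476692
box 5962 (array([520.5, -80.3]), array([100.7, 224.8]), 83.93) 0.095450571565736
rim+ 15522 (array([575. , 168.2]), array([652.2, 294.3]), 71.54) 0.09524105680450107
thermostat_grip []
thermostat_pointer [(0.56, [304.5, 187.7]), (0.52, [329.0, 183.6])]
thermostat_marker []
fan_grip [(0.62, [330.2, 125.2])]
fan_pointer [(0.97, [349.1, 128.8]), (0.32, [412.5, 130.8])]
fan_marker [(0.46, [325.1, 103.2])]
lip [(0.62, [232.2, 105.6]), (0.39, [59.7, 91.5])]
[ 6.08908831e-01  3.86317920e-01  1.29011798e+00 -2.07664770e-05
  1.46503516e+00 -9.78329785e-01]
deck (array([474.3, 414.6]), array([220.3, 180.3]), 1.82) 0.005970945724339705
bar 12294 (array([514.2, 326.2]), array([739.8, 656. ]), 75.2) 0.03931258202431598
[(0.71, array([[0.4797, 0.4098, 0.032 ]]))]
[]
```

View pics/c_ch.png

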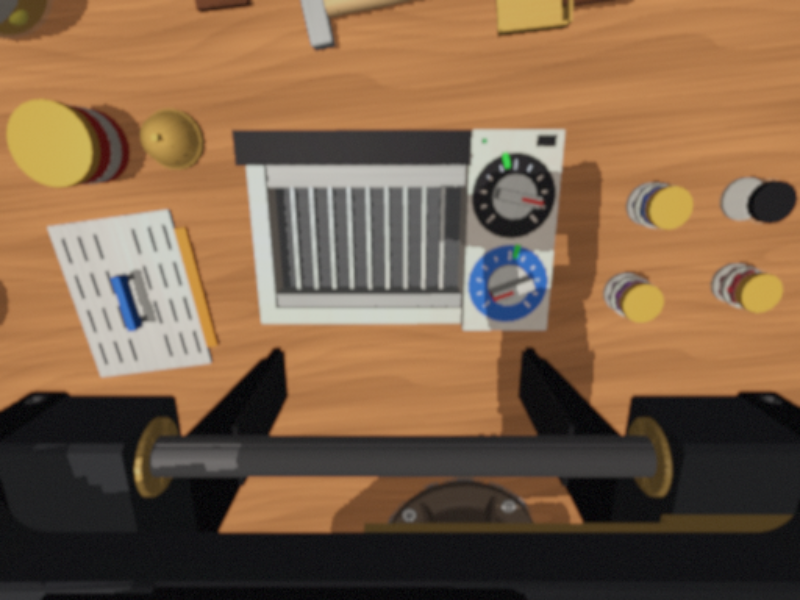

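View pics/c_dk.png

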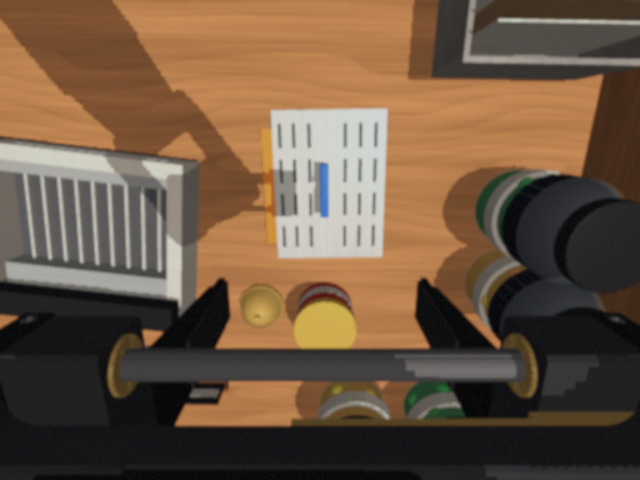

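Run:
```python
from h import *
robot.reach([.53,.08,.42],[np.pi,0,np.radians(174)])
f,T=wrist(); np.savez("w_ch2.npz",T=T,**f); 
w=cloud(f,T); z=w[...,2]; m=(z>.092)&(z<.099)&(w[...,1]<.0)&(w[...,0]>.35)&(w[...,0]<.7)&(w[...,1]>-.2); print(m.sum(),rect(w[m]))
g=np.load("w_ch.npz"); w=cloud(g,g["T"])
n,l,s,c=cv2.connectedComponentsWithStats(((w[...,2]>.05)&(w[...,2]<.07)).astype(np.uint8))
for i in range(1,n):
    if s[i,4]>60: print("lid",rect(onplane(g,np.argwhere(l==i)[:,::-1],.06,g["T"])),np.median(w[l==i][:,2]))
robot.reach([.4743,.4132,.16],[np.pi,0,np.radians(1.5)])
robot.line_to([.4743,.4132,.021],until_force=8); print(robot.current_tcp_pos())
robot.close(); print(robot.current_finger_gap(),robot.current_finger_force())
robot.line_to([.4743,.4132,.08]); print(robot.current_finger_gap(),robot.current_contact_force(),robot.current_time_s())
f,T=wrist(); cv2.imwrite("pics/d.png",f["frame"][:,:,::-1])
```

```text
5821 (array([522.2, -61.4]), array([139. , 224.1]), 84.07)
lid (array([807.7, 430.9]), array([17.6, 26.9]), 69.6) 0.057762827967270836
lid (array([668.1, 387. ]), array([36.5, 84.9]), 80.42) 0.05860847337988789
lid (array([518.9,  96.8]), array([254.8, 191.6]), 83.95) 0.0643355766128611
lid (array([ 522.4, -397.1]), array([56.2, 48.9]), 83.94) 0.05968377344087944
lid (array([ 528.7, -276.7]), array([53.8, 50.5]), 60.78) 0.059685619246168664
lid (array([ 411.1, -395.2]), array([57.3, 49.5]), 59.32) 0.05957581626089692
lid (array([ 412.9, -249.3]), array([54.4, 49.4]), 83.95) 0.05967537833030656
[0.47470486 0.41348287 0.02184397]
0.0004913308910874913 0.0
0.000892455966232592 [0.31962732 0.5518305  0.74636433] 14.5583
```

View pics/d.png

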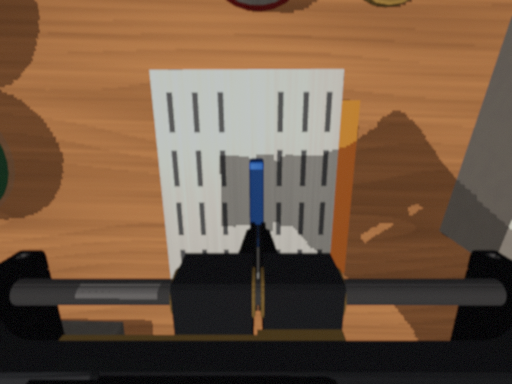

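The gripper missed: the fingers closed empty and the bar (col 257, rows 160–225) still lies on the deck ahead of them. I'll re-measure from here.

Run:
```python
from h import *
print(tool().round(3))
f,T=wrist(); w=cloud(f,T); print(T.round(3).tolist())
for uv in [(160,72),(335,72),(257,165),(257,190),(257,215),(257,225),(350,103)]: print(uv,w[uv[1],uv[0]].round(4))
hsv=cv2.cvtColor(f["frame"],cv2.COLOR_RGB2HSV); m=(hsv[...,0]>100)&(hsv[...,0]<130)&(hsv[...,1]>120)&(w[...,2]>.03); print("bar",m.sum(),rect(w[m]),np.median(w[m],0),f["T_tool_cam"].round(3).tolist())
for n in ["w_dk","a_top"]:
    g=np.load(n+".npz"); w=cloud(g,g["T"] if n[0]=="w" else g["pose"]); hsv=cv2.cvtColor(g["frame"],cv2.COLOR_RGB2HSV); m=(hsv[...,0]>100)&(hsv[...,0]<130)&(hsv[...,1]>120)&(w[...,2]>.03)&(w[...,2]<.05)&(w[...,1]>.3)&(w[...,1]<.5)&(w[...,0]<.6); print(n,m.sum(),rect(w[m]))
```

```text
[[ 1.     0.026 -0.001  0.474]
 [ 0.026 -1.    -0.001  0.413]
 [-0.001  0.001 -1.     0.079]
 [ 0.     0.     0.     1.   ]]
[[0.026, 0.956, 0.291, 0.556], [-1.0, 0.025, 0.008, 0.415], [0.0, -0.291, 0.957, 0.271], [0.0, 0.0, 0.0, 1.0]]
(160, 72) [0.5797 0.4981 0.0064]
(335, 72) [0.5836 0.3509 0.0058]
(257, 165) [0.5096 0.4146 0.0418]
(257, 190) [0.4892 0.4141 0.0429]
(257, 215) [0.4674 0.4136 0.0428]
(257, 225) [0.4845 0.4139 0.1038]
(350, 103) [0.5591 0.3351 0.0053]
bar 1594 (array([486.4, 415. ]), array([159.1,  53.7]), 88.44) [0.49215477 0.41473686 0.04318298] [[0.0, 0.957, 0.29, 0.082], [1.0, -0.0, 0.0, -0.0], [0.0, 0.29, -0.957, -0.192], [0.0, 0.0, 0.0, 1.0]]
w_dk 218 (array([472.9, 413.8]), array([71.9,  8.7]), 1.16)
a_top 97 (array([472.4, 411.7]), array([70.6, 10.4]), 2.73)
```

Run:
```python
from h import *
print(robot.nose_length, robot.current_finger_gap())
robot.let_go(); print(robot.current_finger_gap(),robot.current_finger_force())
print(robot.line_to([.4735,.4138,.021],rate=.08,until_force=15)); robot.dwell(.3); print(robot.current_tcp_pos(),robot.current_contact_force())
print(robot.close(), robot.current_finger_gap(),robot.current_finger_force()); robot.dwell(.5); print(robot.current_finger_gap(),robot.current_finger_force(),robot.current_contact_force())
f,T=wrist(); cv2.imwrite("pics/e.png",f["frame"][:,:,::-1])
```

```text
0.008 0.0003578971732867615
0.09511695844095813 0.0
False
[0.47359456 0.41387626 0.0213482 ] [-0.48756855 -0.25018124 -0.80302225]
False 0.0005849727046587932 0.0
0.00029702315544913977 0.0 [0.52396265 0.32046065 0.60572957]
```

View pics/e.png

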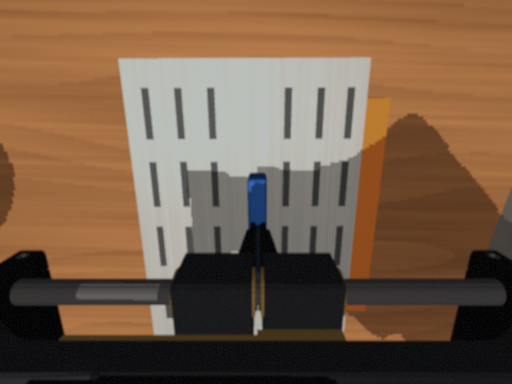

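The picture shows the fingers closed just above the bar: the tips seem to sit higher than the stated nose length implies. I'll check this using the depth on the fingers.

Run:
```python
from h import *
def fing(tag):
    T=tool(); f=vision.grab_frame("wrist"); p=cloud(f,f["T_tool_cam"]) # tool coords
    m=(abs(p[...,1])<.07)&(abs(p[...,0])<.02)&(p[...,2]<.035)&(p[...,2]>-.06)&(f["frame"].max(-1)<90)
    q=p[m]; print(tag,tool()[2,3].round(4),m.sum(),"z pctl",np.percentile(q[:,2],[50,90,98,100]).round(4), "x at tip",np.median(q[q[:,2]>np.percentile(q[:,2],95)],0).round(4))
    for r in range(205,260,6):
        print(r,p[r,257].round(4),f["frame"][r,257])
robot.line_to([.4735,.4138,.15]); fing("closed"); robot.let_go(); fing("open")
```

```text
closed 0.1489 706 z pctl [-0.0477 -0.032  -0.0261 -0.0238] x at tip [ 0.0115 -0.0007 -0.0264]
205 [-0.0223 -0.001   0.1073] [ 29  61 115]
211 [-0.0292 -0.001   0.1072] [ 28  62 116]
217 [-0.0506 -0.0011  0.1437] [168 169 175]
223 [-0.0581 -0.0011  0.1426] [185 182 174]
229 [ 0.0106 -0.0007 -0.0308] [57 56 53]
235 [ 0.0103 -0.0007 -0.0385] [57 55 54]
241 [ 0.0109 -0.0006 -0.0474] [55 53 53]
247 [ 0.0103 -0.0006 -0.0532] [57 55 54]
253 [ 0.0105 -0.0006 -0.06  ] [57 55 54]
259 [ 0.0104 -0.0006 -0.0658] [51 43 36]
open 0.15 1998 z pctl [-0.0453 -0.0288 -0.0247 -0.0219] x at tip [ 0.0064  0.047  -0.0249]
205 [-0.0226 -0.001   0.1081] [ 30  60 111]
211 [-0.0293 -0.001   0.1074] [ 29  61 112]
217 [-0.0512 -0.0011  0.1451] [163 164 171]
223 [-0.0587 -0.0011  0.1441] [188 184 177]
229 [-0.0667 -0.0011  0.1438] [186 183 175]
235 [-0.0747 -0.0011  0.1435] [185 182 175]
241 [-0.0832 -0.0011  0.144 ] [185 182 174]
247 [-0.0917 -0.0011  0.1441] [184 181 173]
253 [-0.0997 -0.0011  0.1432] [182 179 172]
259 [-0.1119 -0.0011  0.1495] [177 156 138]
```

The depth shows the fingertips at tool z ≈ -24 mm, not +8, so the real fingers are 32 mm shorter than stated and the grasp point is about 43 mm behind the TCP. The missed grasp fits this, so I'll use the measured value.

```bash
echo 'GR=0.043' >> h.py
python3 - <<'E'
from h import *
print(robot.line_to([.4735,.4138,.032-GR],rate=.08,until_force=12)); print(robot.current_tcp_pos(),robot.current_contact_force())
robot.close(); robot.dwell(.3); print(robot.current_finger_gap(),robot.current_finger_force())
print(robot.current_tcp_pos()); robot.line_to([.4735,.4138,.05],rate=.08); robot.dwell(.3); print(robot.current_finger_gap(),robot.current_finger_force(),robot.current_contact_force())
f,T=wrist(); w=cloud(f,T); hsv=cv2.cvtColor(f["frame"],cv2.COLOR_RGB2HSV)
np.savez("w_grip.npz",T=T,**f); 
p=cloud(f,f["T_tool_cam"]); 
for u,v in [(180,80),(330,80),(180,150),(330,150)]: print(p[v,u].round(4))
cv2.imwrite("pics/g.png",f["frame"][:,:,::-1]); print(robot.current_time_s())
E
```

```text
False
[ 0.47363054  0.41390729 -0.01064916] [-0.47277509 -0.03379881 -0.67882867]
0.011718468166505134 29.998379051685333
[ 0.47349777  0.41380783 -0.01100975]
0.011847315813701458 29.997727274894714 [ 0.18940808  0.60406974 -3.68169528]
[ 0.0952 -0.0439 -0.0167]
[ 0.0952  0.0403 -0.0164]
[ 0.0558 -0.0471 -0.016 ]
[ 0.056   0.0429 -0.0177]
27.075
```

View pics/g.png

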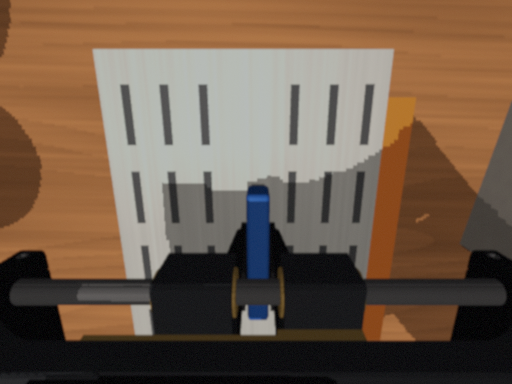

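Gripped and level: gap 11.8 mm, weight change about 4 N. Next: carry it over, tilt, hook and lower.

```bash
cat >> h.py <<'E'
C0=np.array([.5377,.0835,0]); PSI=np.radians(-6.03); RC=R.from_euler('z',PSI)
def ch(p): return C0+RC.apply(np.array(p)/1000.)
def deckpose(xe,ze,t,y=0):
    """tongue underside end at chiller (xe,ze) mm, tilt t deg -> TCP position, rpy"""
    Rd=R.from_euler('y',t,degrees=True)
    o=np.array([xe,y,ze])-Rd.apply([90,0,0]); p=o+Rd.apply([0,0,32-GR*1000])
    Q=RC*Rd*R.from_euler('z',90,degrees=True)*R.from_euler('x',180,degrees=True)
    return ch(p).tolist(), Q.as_euler('xyz').tolist()
E
python3 - <<'E'
from h import *
robot.line_to([.4735,.4138,.22],rate=.25)
robot.reach(*deckpose(70,200,0)); 
robot.line_to(*deckpose(70,130,11))
print(robot.line_to(*deckpose(66,85,11),until_force=10))
print(robot.line_to(*deckpose(66,66.5,11),rate=.05,until_force=8), robot.current_contact_force(), robot.current_tcp_pos()-np.array(deckpose(66,66.5,11)[0]))
f=vision.grab_frame("scene"); cv2.imwrite("pics/i.png",cv2.resize(f["frame"][130:240,170:340,::-1],(800,518),interpolation=cv2.INTER_CUBIC)); print(robot.current_time_s())
E
```

```text
False
False [-0.18159323 -0.82046607 -3.55588577] [-3.03808933e-05 -4.18981958e-06 -1.67498354e-04]
31.175
```

View pics/i.png

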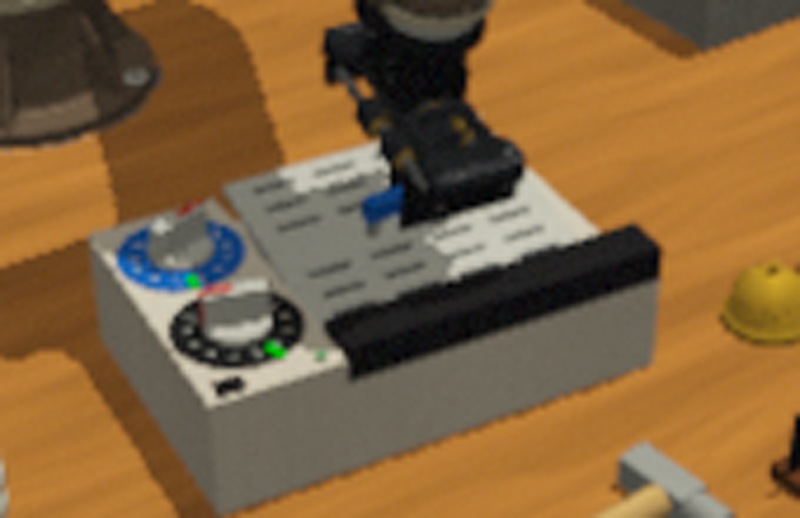

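The deck is tilted over the well with its tongue just short of the rail, no contact. Sliding in.

Run:
```python
from h import *
r=robot.line_to(*deckpose(97,66,11),rate=.04,until_force=7)
d=RC.inv().apply(np.array(robot.current_tcp_pos())-np.array(deckpose(97,66,11)[0]))*1000
print(r,d.round(2),"tongue x",97+d[0],robot.current_contact_force(),robot.current_finger_gap())
```

```text
True [-5.68 -0.13 -0.48] tongue x 91.31837681337565 [-0.07075597 -0.24668136 -5.12224449] 0.011793659121620477
```

Run:
```python
from h import *
for t,x,z in [(8,89.5,65.5),(5,89.5,65),(2.5,89.5,64.7),(1,89.5,64.5),(0,89.5,63.5)]:
    r=robot.line_to(*deckpose(x,z,t),rate=.04,until_force=12)
    d=RC.inv().apply(np.array(robot.current_tcp_pos())-np.array(deckpose(x,z,t)[0]))*1000
    print(t,r,d.round(1),np.round(robot.current_contact_force(),1),robot.current_finger_gap())
    if r: break
f=vision.grab_frame("scene"); cv2.imwrite("pics/j.png",cv2.resize(f["frame"][130:240,170:340,::-1],(800,518),interpolation=cv2.INTER_CUBIC)); print(robot.current_time_s())
```

```text
8 False [-0.1  0.   0.1] [-0.1 -0.2 -4.9] 0.011658005397218793
5 False [0.1 0.  0.2] [-0.1  0.2 -4.5] 0.012099165296175066
2.5 False [-0.   0.   0.2] [ 0.2  0.2 -3.4] 0.011849242993000213
1 False [ 0.  -0.   0.2] [ 0.6 -0.  -3.5] 0.011918750069884926
0 False [0.5 0.  0.4] [ 0.4 -0.  -1.1] 0.012109724532615312
33.175
```

View pics/j.png

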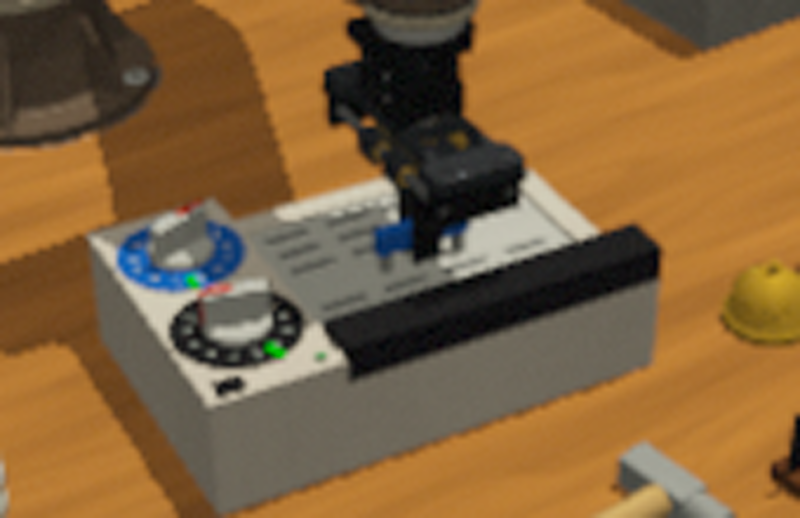

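The deck looks flat in the well. I'll release it and check with the wrist camera, which also re-sights the knobs and jars.

```bash
cat > chk.py <<'E'
from h import *
f,T=wrist(); w=cloud(f,T); c=RC.inv().apply((w-C0).reshape(-1,3)).reshape(w.shape)*1000
np.savez("w_last.npz",T=T,**f)
im=f["frame"]; z=c[...,2]
m=nets.masks_of("wrist","deck"); print([round(x["score"],2) for x in m])
M=m[0]["pixels"]&(abs(z-70)<8); P=c[M]; A=np.c_[P[:,:2],np.ones(len(P))]; s=np.linalg.lstsq(A,P[:,2],rcond=None)[0]
print("plane tilt mm/100mm",(s[:2]*100).round(2),"z0",s[2].round(2)); print("rect",rect(P/1000))
for x,y in [(-80,-100),(-80,100),(60,-100),(60,100),(-103,0),(0,125)]:
    k=(abs(c[...,0]-x)<6)&(abs(c[...,1]-y)<6)&(z<76)&(z>55); print((x,y),np.median(z[k]).round(1),k.sum())
# profile along x at y=60 and along y at x=-70
k=(abs(c[...,1]-75)<2)&(c[...,0]<-75)&(c[...,0]>-118)&(z>50)&(z<80); o=np.argsort(c[k][:,0]); print("prof x",[(round(float(a[0]),1),round(float(a[2]),1),int(b.sum())) for a,b in zip(c[k][o],im[k][o].astype(int))][::6])
for uv in [("thermostat"),("fan")]:
    for t in ["_grip","_pointer","_marker"]:
        print(uv+t,[(round(d["score"],2),np.round(RC.inv().apply(onplane(f,d["at"],.12 if t!="_marker" else .096,T)[0]-C0)*1000,1).tolist()) for d in nets.spot_point("wrist",uv+t)[:2]])
n,l,st,cc=cv2.connectedComponentsWithStats(((w[...,2]>.052)&(w[...,2]<.066)&(w[...,1]<-.18)).astype(np.uint8))
for i in range(1,n):
    if st[i,4]>60: print("lid",rect(onplane(f,np.argwhere(l==i)[:,::-1],.06,T)),np.median(im[l==i],0))
E
python3 - <<'E'
from h import *
robot.let_go(); p,o=deckpose(89.5,140,0); robot.line_to(p,rate=.2)
robot.reach([.53,.02,.36],[np.pi,0,PSI])
import chk
cv2.imwrite("pics/k.png",cv2.resize(np.load("w_last.npz")["frame"][30:230,90:410,::-1],(800,500),interpolation=cv2.INTER_CUBIC)); print(robot.current_time_s())
E
```

```text
[0.9]
plane tilt mm/100mm [-0.04  0.01] z0 70.05
rect (array([-7.6,  3.3]), array([223.3, 167.8]), 89.13)
(-80, -100) 70.1 47
(-80, 100) 70.2 47
(60, -100) 69.8 63
(60, 100) 69.8 61
(-103, 0) 69.9 41
(0, 125) 70.3 50
prof x [(-112.3, 69.2, 564), (-108.3, 69.5, 588), (-104.0, 70.9, 585), (-98.6, 70.4, 589), (-93.1, 65.1, 475), (-89.7, 69.4, 541), (-84.1, 69.8, 588), (-78.5, 70.0, 522)]
thermostat_grip [(0.87, [-57.7, -162.6, 120.0]), (0.23, [41.1, -295.8, 120.0])]
thermostat_pointer [(0.6, [-59.9, -128.6, 120.0]), (0.17, [-1.9, 4.0, 120.0])]
thermostat_marker [(0.44, [-16.2, -173.4, 96.0])]
fan_grip [(0.89, [42.9, -162.0, 120.0]), (0.38, [88.9, -2.7, 120.0])]
fan_pointer [(0.95, [36.8, -194.1, 120.0]), (0.18, [-35.2, -394.3, 120.0])]
fan_marker [(0.62, [77.5, -154.1, 96.0])]
lid (array([ 520.9, -384.6]), array([51.8, 29. ]), 8.25) [31. 30. 31.]
lid (array([ 528.3, -276.5]), array([54.2, 49.1]), 84.07) [197. 162.  72.]
lid (array([ 410.3, -391.9]), array([53.1, 46.4]), 8.25) [196. 161.  71.]
lid (array([ 412.7, -249.6]), array([54.5, 49.1]), 58.38) [197. 162.  72.]
36.8083
```

View pics/k.png

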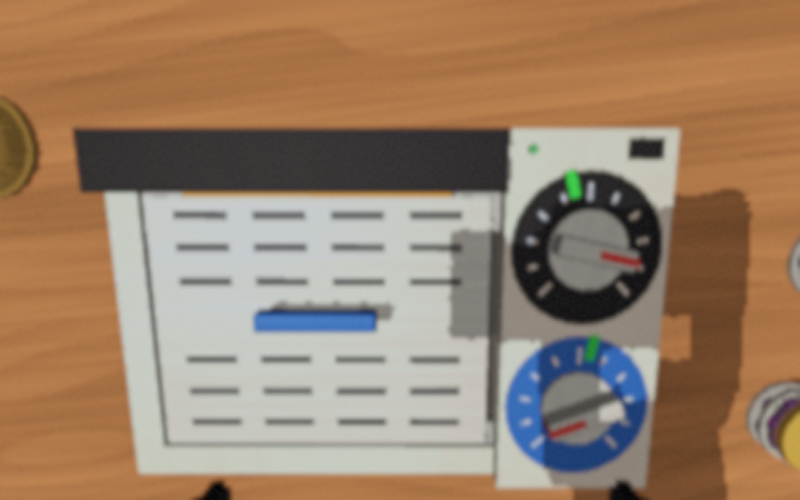

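The deck is home: plane flat at z 70 with 0.04 mm per 100 mm tilt, tongue under the rail, small gaps all round. Now the jars, each found afresh just before its grasp.

```bash
cat >> h.py <<'E'
def lids():
    f=vision.grab_frame("top"); w=cloud(f); z=w[...,2]; out=[]
    m=((z>.052)&(z<.068)&(w[...,1]<-.15)&(w[...,0]>.25)&(w[...,0]<.75)&(w[...,1]>-.6)).astype(np.uint8)
    n,l,s,c=cv2.connectedComponentsWithStats(m)
    for i in range(1,n):
        if 200<s[i,4]<900:
            q=rect(onplane(f,np.argwhere(l==i)[:,::-1],.06)); col=np.median(f["frame"][l==i],0)
            out.append((q[0][0]/1000+.0015,q[0][1]/1000+.0035,col[0]>110,q[1]))
    return out
def move_jar(src,dst):
    o=[np.pi,0,PSI]
    robot.reach([src[0],src[1],.12],o)
    print("down",robot.line_to([src[0],src[1],.025-GR],until_force=10,rate=.12))
    robot.close(); robot.dwell(.2); print("gap",robot.current_finger_gap())
    if robot.current_finger_gap()<.045: return False
    robot.line_to([src[0],src[1],.22],rate=.25)
    p=ch([dst[0],dst[1],0]); robot.reach([p[0],p[1],.22],o)
    robot.line_to([p[0],p[1],.065],rate=.15)
    r=robot.line_to([p[0],p[1],.050],rate=.03,until_force=5); print("placed",r,robot.current_tcp_pos()[2],robot.current_finger_gap())
    robot.let_go(); robot.dwell(.2); robot.line_to([p[0],p[1],.17],rate=.2); return True
E
python3 - <<'E'
from h import *
for dst in [(40,5)]:
    L=lids(); print(L); g=sorted([l for l in L if l[2]],key=lambda l:-l[1])
    print(move_jar(g[0],dst)); print(robot.current_time_s(),lids())
f=vision.grab_frame("scene"); cv2.imwrite("pics/l.png",cv2.resize(f["frame"][120:290,60:340,::-1],(800,486),interpolation=cv2.INTER_CUBIC))
E
```

```text
[(np.float64(0.6454), np.float64(-0.551), np.True_, array([ 94.5, 204.6])), (np.float64(0.5275), np.float64(-0.2768), np.True_, array([50.7, 48.3])), (np.float64(0.5224), np.float64(-0.3994), np.False_, array([47.5, 48.9])), (np.float64(0.4121), np.float64(-0.2506), np.True_, array([49.9, 46.5])), (np.float64(0.4098), np.float64(-0.3963), np.True_, array([50.1, 46.3]))]
down False
gap 0.053511481486974447
placed True 0.051721872979568914 0.05386718553050016
True
46.4583 [(np.float64(0.6454), np.float64(-0.5492000000000001), np.True_, array([207.7,  92.7])), (np.float64(0.5275), np.float64(-0.2766), np.True_, array([50.7, 48.3])), (np.float64(0.5226), np.float64(-0.3981), np.False_, array([50.9, 48.1])), (np.float64(0.4098), np.float64(-0.3962), np.True_, array([50.3, 46.3]))]
```

View pics/l.png

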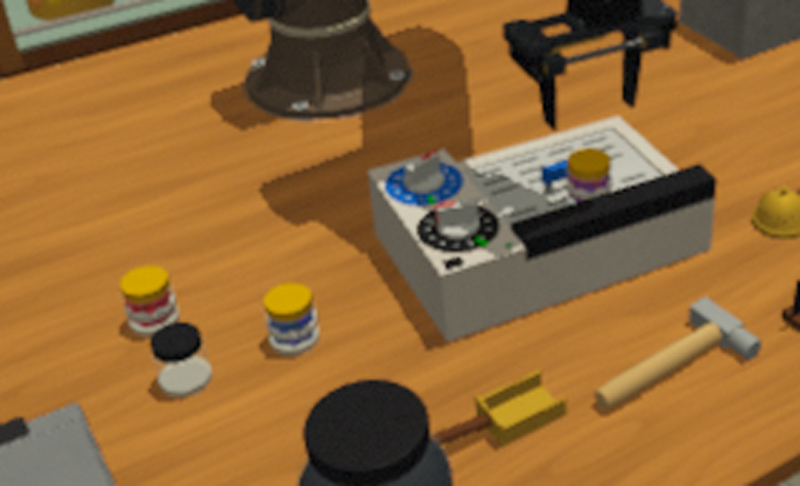

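The purple jar stands upright on the deck behind the bar. On to the other two.

Run:
```python
from h import *
for dst in [(-48,-42),(-48,66)]:
    g=sorted([l for l in lids() if l[2] and max(l[3])<60],key=lambda l:-l[1]); print(g)
    if not move_jar(g[0],dst): break
print(lids())
robot.reach([.53,.0,.36],[np.pi,0,PSI])
f,T=wrist(); np.savez("w_k.npz",T=T,**f); w=cloud(f,T); c=RC.inv().apply((w-C0).reshape(-1,3)).reshape(w.shape)*1000
n,l,st,cc=cv2.connectedComponentsWithStats(((abs(c[...,2]-130)<7)&(c[...,1]>-112)).astype(np.uint8))
for i in range(1,n):
    if st[i,4]>60: print("lid on deck",rect(RC.inv().apply(onplane(f,np.argwhere(l==i)[:,::-1],.13,T)-C0)),np.median(c[l==i][:,2]))
# knobs: disc/ring, red line, green marker in chiller coords
hsv=cv2.cvtColor(f["frame"],cv2.COLOR_RGB2HSV); box=(c[...,1]<-118)&(c[...,1]>-213)&(abs(c[...,0])<111)
for n,x0 in [("th",-56),("fan",44)]:
    r=box&(abs(c[...,0]-x0)<45)
    g=r&(hsv[...,0]>50)&(hsv[...,0]<75)&(hsv[...,1]>120); rd=r&((hsv[...,0]<8)|(hsv[...,0]>172))&(hsv[...,1]>110)
    bar=r&(c[...,2]>120); 
    print(n,"green",g.sum(),c[g].mean(0).round(1),"red",rd.sum(),c[rd].mean(0).round(1),"bar",bar.sum(),rect(c[bar]/1000),np.median(c[bar][:,2]).round(1))
cv2.imwrite("pics/m.png",cv2.resize(f["frame"][20:240,90:400,::-1],(800,568),interpolation=cv2.INTER_CUBIC)); print(robot.current_time_s())
```

```text
[(np.float64(0.5275), np.float64(-0.2767), np.True_, array([50.9, 48.3])), (np.float64(0.4098), np.float64(-0.3963), np.True_, array([50.1, 46.3]))]
down False
gap 0.05373922846578415
placed True 0.05162332427879924 0.05365763518348456
[(np.float64(0.4098), np.float64(-0.3962), np.True_, array([49.9, 46.3]))]
down False
gap 0.053228782239341
placed True 0.05170363430947859 0.05370935656726352
[(np.float64(0.6097999999999999), np.float64(-0.552), np.True_, array([ 94.4, 132.6])), (np.float64(0.5226), np.float64(-0.3982), np.False_, array([50.5, 48.1]))]
lid on deck (array([39.4,  5.1]), array([49. , 50.1]), 0.03) 129.98567079134097
lid on deck (array([-30.4,  49.1]), array([49.3, 51.2]), 0.04) 130.00586108419816
lid on deck (array([-45.9, -41.3]), array([48.3, 50.4]), 89.37) 129.98119399354033
th green 25 [ -17.7 -171.9   97.9] red 28 [ -60.3 -153.6  129.8] bar 272 (array([ -55.2, -164. ]), array([11.8, 46.8]), 20.04) 128.3
fan green 77 [  69.2 -151.9  159.8] red 79 [  30.6 -159.8  276.2] bar 17624 (array([  34.7, -149.9]), array([39.3, 72.3]), 34.26) 481.4
67.5917
```

View pics/m.png

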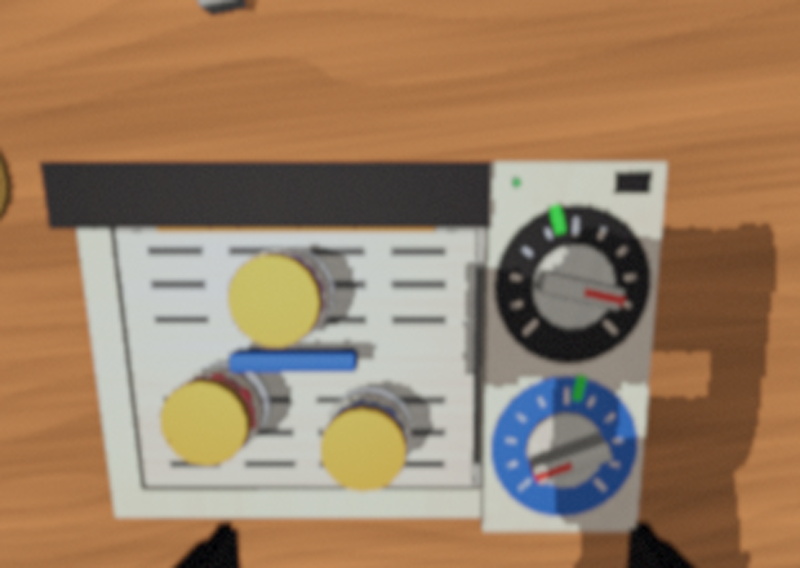

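All three jars are upright on the deck with lids level at z 130. The red one now stands at (-30,49), shifted after I placed it but still upright and wholly on the deck. Now a close look at the dials, then the knobs.

```bash
cat >> h.py <<'E'
def knobs(x=-30):
    p=ch([x-55,-165,0]); robot.reach([p[0],p[1],.25],[np.pi,0,PSI]); robot.dwell(.2)
    f,T=wrist(); w=cloud(f,T); c=RC.inv().apply((w-C0).reshape(-1,3)).reshape(w.shape)*1000
    hsv=cv2.cvtColor(f["frame"],cv2.COLOR_RGB2HSV); out={}
    box=(c[...,1]<-118)&(c[...,1]>-213)&(abs(c[...,0])<111)&(c[...,2]<136)&(c[...,2]>90)
    for n,x0 in [("th",-56),("fan",44)]:
        rr=np.hypot(c[...,0]-x0,c[...,1]+165)
        b=box&(c[...,2]>122)&(rr<30)
        cen,sz,a=rect(c[b]/1000); 
        if sz[0]<sz[1]: a+=90
        g=box&(hsv[...,0]>50)&(hsv[...,0]<75)&(hsv[...,1]>120)&(rr>26)&(rr<44)
        rd=box&((hsv[...,0]<8)|(hsv[...,0]>172))&(hsv[...,1]>110)&(rr<30)
        gm=np.median(c[g],0); rm=np.median(c[rd],0); v=rm[:2]-cen
        if v@[np.cos(np.radians(a)),np.sin(np.radians(a))]<0: a+=180
        a=(a+180)%360-180
        gd=np.degrees(np.arctan2(gm[1]-cen[1],gm[0]-cen[0])); gn=np.degrees(np.arctan2(gm[1]+165,gm[0]-x0))
        print(n,"bar",cen,sz,"ptr",round(a,1),"red dir",round(np.degrees(np.arctan2(v[1],v[0])),1),"green",g.sum(),gm.round(1),"dir",gd.round(1),gn.round(1))
        out[n]=(cen,a,gd)
    cv2.imwrite("pics/kn.png",f["frame"][:,:,::-1]); return out
E
python3 - <<'E'
from h import *
knobs(-30); knobs(-80); print(robot.current_time_s())
E
```

```text
th bar [ -55.8 -164.5] [12.2 46.6] ptr 110.5 red dir 113.5 green 41 [ -17.9 -171.4   97.7] dir -10.4 -9.6
fan bar [  44.  -165.2] [46.8 12.1] ptr -102.2 red dir -100.7 green 109 [  80.6 -154.9   97.5] dir 15.7 15.4
th bar [ -56.  -164.4] [11.8 46.8] ptr 110.9 red dir 113.4 green 48 [ -18.2 -171.6   97.8] dir -10.8 -9.9
fan bar [  38.  -166.1] [44.3  7.6] ptr -92.0 red dir -82.9 green 0 [nan nan nan] dir nan nan
69.1
  return _methods._mean(a, axis=axis, dtype=dtype,
  ret = um.true_divide(
```

```bash
cat >> h.py <<'E'
def turn(cen,a,target,up=True):
    d=target-a; p=ch([cen[0],cen[1],0]); best=None
    for k in (0,180,-180):
        yaw=PSI+np.radians(a+k); 
        q=robot.ik([p[0],p[1],.081],[np.pi,0,yaw])
        if q is None: continue
        q6=q[5]-np.radians(d)      # yaw falls as joint 6 grows
        if abs(q6)<2.6 and (best is None or abs(q6)+abs(q[5])<best[0]): best=(abs(q6)+abs(q[5]),yaw)
    yaw=best[1]; robot.reach([p[0],p[1],.16],[np.pi,0,yaw])
    print("down",robot.line_to([p[0],p[1],.081],rate=.08,until_force=10)); robot.close(); robot.dwell(.2); print("gap",robot.current_finger_gap())
    n=max(1,int(np.ceil(abs(d)/30))); y0=robot.current_eef_rot()[2]
    for i in range(n):
        q=np.array(robot.current_joints()) if i==0 else q
        q[5]-=np.radians(d/n); robot.goto_joints(q.tolist())
    robot.dwell(.2); t=robot.current_eef_rot()[2]; print("turned",np.degrees((t-y0+np.pi)%(2*np.pi)-np.pi).round(1),"want",round(d,1),np.round(robot.current_contact_force(),1),robot.current_moment().round(2) if hasattr(robot.current_moment(),'round') else robot.current_moment())
    robot.let_go(); robot.line_to([p[0],p[1],.17],rate=.15)
E
python3 - <<'E'
from h import *
turn((-55.9,-164.6),110.7,-10.2)
turn((44,-165.1),-102.2,15.5)
knobs(-30); knobs(-20); print(robot.current_time_s())
E
```

```text
down False
gap 0.01254165730909406
turned -120.5 want -120.9 [ 2.3 -8.9 -4.7] [-1.66 -0.25 -0.  ]
down False
gap 0.011518528555513498
turned 117.6 want 117.7 [-4.1 -3.2  2.6] [-0.51  0.8  -0.05]
th bar [ -55.2 -165. ] [11.8 47. ] ptr -9.7 red dir -10.4 green 42 [ -18.  -171.9   97.7] dir -10.5 -10.3
fan bar [  44.7 -164.6] [47. 12.] ptr 15.4 red dir 16.7 green 102 [  80.7 -154.5   97.5] dir 15.7 16.0
th bar [ -55.2 -165. ] [11.9 47. ] ptr -9.7 red dir -9.4 green 41 [ -18.2 -171.9   98. ] dir -10.6 -10.4
fan bar [  44.6 -164.6] [46.7 12. ] ptr 15.4 red dir 15.7 green 101 [  80.6 -154.4   97.5] dir 15.8 16.1
90.2
```

View pics/kn.png

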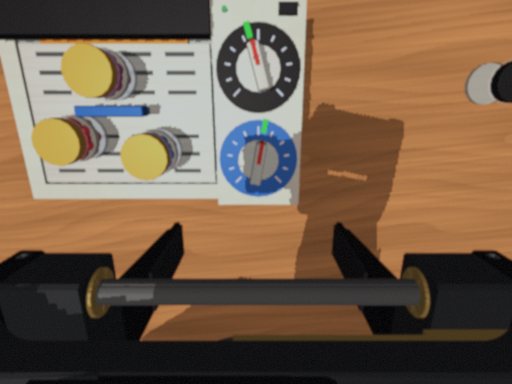

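Both pointers line up with their markers to within 1°, and all three jars stand on the deck. One last numeric check, then hand in.

Run:
```python
from h import *
robot.reach([.53,.0,.36],[np.pi,0,PSI]); f,T=wrist(); w=cloud(f,T); c=RC.inv().apply((w-C0).reshape(-1,3)).reshape(w.shape)*1000
n,l,st,cc=cv2.connectedComponentsWithStats(((abs(c[...,2]-130)<7)&(c[...,1]>-112)).astype(np.uint8)); ok=0
for i in range(1,n):
    if st[i,4]>60:
        P=c[l==i]; q=rect(RC.inv().apply(onplane(f,np.argwhere(l==i)[:,::-1],.13,T)-C0)); print(q,P[:,2].std().round(2)); ok+=max(q[1])<54
for x,y in [(-80,-95),(-82,100),(60,-95),(60,100)]:
    k=(abs(c[...,0]-x)<6)&(abs(c[...,1]-y)<6)&(c[...,2]<80)&(c[...,2]>55); z=np.median(c[k][:,2]); print((x,y),z.round(1)); ok+=abs(z-70)<1
print(ok,[x for x in lids() if max(x[3])<60])
if ok==7: print(robot.job_done())
```

```text
(array([39.1,  5.1]), array([49.4, 50.4]), 43.63) 1.05
(array([-30. ,  48.8]), array([49.2, 51.7]), 42.85) 1.18
(array([-46.2, -41.5]), array([49.8, 50.4]), 89.38) 1.11
(-80, -95) 70.2
(-82, 100) 70.2
(60, -95) 70.3
(60, 100) 70.1
7 [(np.float64(0.5226), np.float64(-0.3981), np.False_, array([50.7, 48.1]))]
the job is handed in; nothing more can be done
None
```

The job is handed in, result not yet known: the deck lies flat and home under the rail, all three gold-lidded jars (purple, blue, red) stand upright on it with the red one about 25 mm from where I set it, and both knobs measure within 1° of their green markers.

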